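# Fit the red setting gauge into the knife holder and clamp it

## Task

Lift the red-handled setting gauge up and off its hook and lower its blade, without dropping it, into the slot of the knife holder until its shoulder rests fully home on the holder. Then let go of it and swing the holder's black-knobbed clamp lever all the way over to its other side. Leave the blue gauge hanging on its hook and do not disturb the slide tray, bottle and pot.

Things in the scene. Friction and masses are not known exactly. Their poses are not given: they have to be found in the camera images.
- red_gauge: Flat steel gauge, red grip, 0.2 kg, hanging upright. Origin: centre of shoulder underside; z up, x thin, y width. In mm: blade 4 (x) by 40 (y), z -60 to 0 (lowest 6 only 30 wide); shoulder 32 by 64, z 0 to 6; eye 6 thick, 40 wide, its opening 24 wide (y), z 6 up to a roof-shaped top at 42; red grip 14 (x) by 44 (y), z 56 to 100. Hanging, the hook's bar passes through the eye along x at z 37
- blue_gauge: The same gauge with a blue grip, hanging on the other hook; same frame and sizes. It stays where it is
- stand: Fixed hook stand; origin: underside, on the table; z up. In mm: foot 110 by 270 by 12 centred at x 15; posts 14 thick at x 35, y +-120, joined by a 12 thick rail at x 35, z 140. Two 8 thick hooks at y +-60 leave the rail towards -x, level at z 140 to x -22, then turn up to a tip at x -28, top z 154. To free a gauge lift it 12 to 25, then draw it off along -x by over 40
- holder: Fixed knife holder. Origin: underside of its black base plate, on the table, under the slot's centre; z up. Aluminium block 80 (x) by 90 (y) mm, its top at z 85 mm, with a red strip on the -x side of the top. The base plate is 130 mm in x and runs from y -72 to y 162 mm, 12 mm thick. The clamp lever stands on it at y 120 mm
- slot (a point): Centre of the slot's mouth in the top face of the holder (z 85 mm), axes as the holder's. The slot is 8 mm wide in x, 46 mm long in y and 73 mm deep; its black lips are bevelled 5 mm deep to an 18 by 56 mm mouth. A gauge that is home has its origin here, its blade in the slot and its shoulder on the top face
- clamp (a joint): Clamp lever angle, rad: 0 leans 29 degrees to the holder's -x, 0.5 upright, 1.0 fully over to +x (end stop). It stays where it is left and takes about 1 to 2 N at the knob. It starts between 0 and 0.25
- clamp_tip (a point): Centre of the black ball knob (26 mm across) on the end of the clamp lever, a 10 mm rod 80 mm long. The hinge axis is parallel to the holder's y, at x 0, y 120, z 34 mm in the holder's frame
- slide_tray: White tray of microscope slides, 110 by 200 by 22 mm, bystander; origin at the underside's centre
- bottle: Amber reagent bottle, 60 mm across, 110 mm tall, bystander; origin at the underside's centre
- pot: White plastic pot, 70 mm across, 60 mm tall, bystander; origin at the underside's centre
Not all that is in view belongs to the job. Leave any green or yellow look-alike of the blue_gauge alone.

How it is judged:
On the way, in this order (a step that is already met when the one before it is completed fails the run):
1. the red gauge is off its hook, held in the gripper (distance of red_gauge from where it was at the start of the episode above 0.07 m and contact force between the fingers and red_gauge above 0.5 N), for 0.1 s.
2. still held, its blade is at least 35 mm down in the slot (z of red_gauge in the frame of slot below 0.025 m and horizontal distance between red_gauge and slot below 0.012 m and contact force between the fingers and red_gauge above 0.5 N), for 0.05 s.
3. the red gauge is fully home and let go, while the lever is not yet over (below 0.6 rad) (z of red_gauge in the frame of slot below 0.005 m and horizontal distance between red_gauge and slot below 0.007 m and angle between red_gauge's own z axis and vertical below 0.12 rad and contact force between the fingers and red_gauge below 0.1 N and value of joint clamp below 0.6 rad), for 0.2 s.
4. the clamp lever is swung over (above 0.88 rad) (value of joint clamp above 0.88 rad and z of red_gauge in the frame of slot below 0.005 m and horizontal distance between red_gauge and slot below 0.007 m and angle between red_gauge's own z axis and vertical below 0.12 rad), for 0.2 s.
At the end, for the whole second after the job is handed in: Red gauge home in the slot (origin under 5 mm above the mouth, within 7 mm sideways, tilt under 0.12 rad) and still; clamp lever above 0.88 rad; blue gauge hanging still (below 0.05 m/s) within 30 mm of its start; tray, bottle and pot within 20 mm of theirs (all of step 4 and linear speed of red_gauge below 0.02 m/s and distance of blue_gauge from where it was at the start of the episode below 0.03 m and linear speed of blue_gauge below 0.05 m/s and distance of each of slide_tray, bottle, pot from where it was at the start of the episode below 0.02 m); the robot touches nothing.
It fails at once if the blue gauge is knocked off its hook or carried away (moved more than 50 mm) (distance of blue_gauge from where it was at the start of the episode above 0.05 m).
It fails at once if the slide tray, bottle or pot is pushed more than 20 mm (distance of any of slide_tray, bottle, pot from where it was at the start of the episode above 0.02 m).
It fails at once if the bottle is tipped (angle between bottle's own z axis and vertical above 0.5 rad).
It also fails if it takes over 64 s, if anything falls off the work surface, if the arm or the gripper's body presses on something with over 40 N, if the wrist force passes 120 N, or if a joint passes its speed limit or range.

## Robot

A 7-joint arm with a two-finger parallel gripper is mounted at the origin on the work surface. World frame = base frame: x ahead of the robot, y to its left, z up, the work surface at z = 0. Lengths are in m, angles in rad, forces in N, time in s.
With the tool pointing down it reaches from about 0.4 to 0.85 m from the base axis. Payload 10.4 kg.
Tool frame: the origin (TCP) lies at the very end of the fingers, on their centre line; the grasp point (between the pads) lies 19 mm behind it; z points along the fingers, y is the line along which they close (so a half turn about z gives the same grasp; the last joint's range is limited). The gripper opens to 87 mm and grips with 3 to 60 N. Pads are 19 mm wide; open, the fingers measure 117 mm over their backs; the gripper's body (75 mm by 190 mm) begins 51 mm behind the grasp point.
Start: joints at [-1.277, 0.332, -0.065, 1.46, 0.022, 1.35, -0.088], TCP at [0.195, 0.594, 0.223] pointing down, gripper open.
Joint ranges: [-2.6, 2.6], [-0.5, 2.12], [-1.47, 1.34], [0.16, 2.42], [-1.27, 4.41], [0.06, 2.06], [-2.6, 2.6]. Speed limits (rad/s): [2.22, 2.22, 2.79, 2.79, 3.14, 3.14, 3.14].

## Interface

Orientations are given as a unit quaternion [x, y, z, w].
In Python, from bench import status, camera, order gives the robot as it stands.
- The arm moves only by the tool jog_arm, never from a script. Its argument "plan" is a list of rows, each a list of 7 numbers: the turn, a rotation vector about the tool's x, y, z in rad, then the shift along the tool's x, y, z in mm, then the opening, from -1 (shut) to 1 (fully open). A call has 1 to 12 rows; each row is the pose to reach, as a shift and turn from the pose commanded when the call began, along the tool's axes at that moment; what a row does not reach only later rows make up. A row lasts 1/10 s, in which the tool goes at most 50 mm and 8.59 degrees, less where a joint would pass 70% of its speed; a pose out of reach is approached as far as the arm can. A call with a gripper value outside its range is refused whole. The fingers move at their own pace and stop on an object; "squeeze" is the grip in N (left out, the last holds). Time passes only in rows, so rows that repeat a pose let the fingers close. It gives the time, the measured TCP pose, the force, the opening and the grip force at its end, in the units of the state.
- status.read_state(): the state, without advancing time (a new reading comes with each control period).
- camera(name): name is "side" or "top" or "wrist"; returns a dict with "image" (400x640x3 uint8, red, green, blue), "z_map" (400x640 float32, m along the optical axis (not along the pixel's ray), 0 where there is no reading), "fx", "fy", "cx", "cy" (pixels), "world_from_camera" (4x4, takes a point from camera to world coordinates); the wrist camera has in their place "mount" (4x4, takes a point from camera to tool coordinates, whose origin is the TCP and whose axes are the flange's). Camera axes: x right, y down, z forward; pixel columns grow to the right and rows downward; lengths in m; the calibration is good to about 2 mm. A picture is of the moment at which its call begins: read the wrist's pose just before it.
- order.close_job(): hands the job in; it is judged then, once.
The state is a dict: "time": time; "joint_positions": joint angles; "joint_vel": joint speeds; "joint_torque": joint torques, N m; "ee_pos": TCP position; "eef_rot": TCP orientation; "ft_force": force on the tool from outside, world axes, zero at the start; "torque": the same for the moment, N m; "width": finger opening in m; "grip_force": force on a finger pad.
Only numpy, scipy, OpenCV 4.12 (cv2) and the standard library are available. Lean on these libraries where they do the work, as an engineer would, in place of code of your own. Each camera call takes 0.05 s, during which the arm holds its last target. There are 200 camera calls.

## Working session

There is one attempt and no reset: what is moved stays moved. The work goes in short steps, Python scripts to look and compute and a tool call to move; the robot and the scene stay as the last step left them, time stands still between calls to the robot, and variables do not carry over. Pictures are saved under pics/ and viewed, at most 10 in all, crops included, and the job is handed in when it is done.

Besides the shell and the picture viewer there is one more tool, called after ">>>" by a JSON object that holds its "api" and its "payload", one argument or row to a line. jog_arm: Moves the arm, as the interface text tells. Its arguments: {"type":"object","properties":{"plan":{"type":"array"},"squeeze":{"type":"number"}},"required":["plan"]}

```bash
ls; mkdir -p pics
python3 - <<'E'
from bench import status,camera
import cv2,numpy as np,pickle
s=status.read_state(); print({k:np.round(v,3).tolist() for k,v in s.items()})
for n in("top","side"):
    c=camera(n); pickle.dump(c,open(f"pics/{n}0.pkl","wb"))
    cv2.imwrite(f"pics/{n}0.png",c["image"][:,:,::-1]); print(n,c["fx"],c["cx"],c["cy"],np.round(c["world_from_camera"],3).tolist())
E
```

```text
pics
{'time': 0.0, 'joint_positions': [-1.277, 0.333, -0.065, 1.461, 0.022, 1.35, -0.088], 'joint_vel': [-0.0, 0.001, 0.001, 0.0, -0.001, -0.0, -0.002], 'joint_torque': [0.0, -62.326, 0.025, -38.989, -0.061, 0.04, 0.0], 'ee_pos': [0.195, 0.594, 0.222], 'eef_rot': [0.158, 0.987, -0.001, -0.0], 'ft_force': [0.07, 0.789, -0.498], 'torque': [0.01, 0.021, -0.001], 'grip_force': 0.0, 'width': 0.087}
top 362.28692197362847 321.20283186661925 200.41774077216738 [[-0.021, -0.996, 0.091, 0.487], [-1.0, 0.02, -0.013, -0.028], [0.012, -0.091, -0.996, 0.938], [0.0, 0.0, 0.0, 1.0]]
side 433.89405020882447 315.0785925398255 193.4457342130117 [[0.961, -0.21, 0.183, 0.365], [-0.278, -0.728, 0.627, -0.701], [0.002, -0.653, -0.757, 0.917], [0.0, 0.0, 0.0, 1.0]]
```

View pics/top0.png

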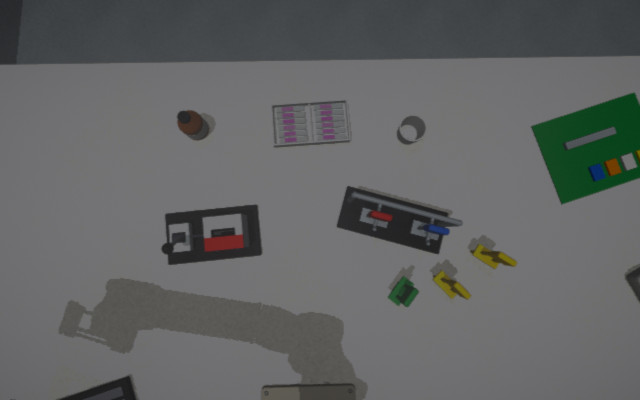

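View pics/side0.png

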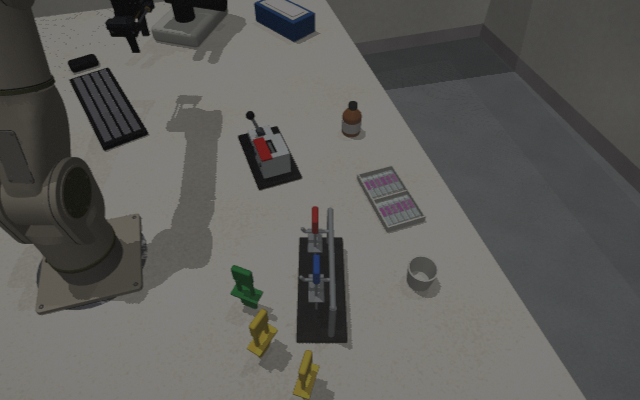

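The top view shows the holder at about (213,235), its knob at (168,248), the red gauge at (380,215) and the blue one at (435,230). The side view agrees. Next I'll measure with depth.

```bash
cat > h.py <<'E'
import numpy as np,cv2,pickle
def cloud(c,T=None):
    v,u=np.mgrid[0:400,0:640]; z=c["z_map"]
    P=np.stack([(u-c["cx"])/c["fx"]*z,(v-c["cy"])/c["fy"]*z,z,np.ones_like(z)],-1)
    W=P@(c["world_from_camera"] if T is None else T).T
    W[z<=0]=np.nan
    return W[...,:3]
def rect(P):
    (cx,cy),(w,h),a=cv2.minAreaRect(P[:,:2].astype(np.float32)*1000); return np.round([cx,cy,w,h,a],1)
E
python3 - <<'E'
from h import *
for n in("top","side"):
    c=pickle.load(open(f"pics/{n}0.pkl","rb")); W=cloud(c); I=c["image"].astype(int)
    R,G,B=I[...,0],I[...,1],I[...,2]; z=W[...,2]
    print(n,"table z",np.nanmedian(z[150:170,80:120] if n=="top" else z[60:90,200:230]))
    red=(R>90)&(G<R*.45)&(B<R*.45); blue=(B>80)&(R<B*.5)&(G<B*.7)
    def show(l,m):
        P=W[m]; P=P[~np.isnan(P[:,0])]
        if len(P)>5: print(l,len(P),"med",np.round(np.median(P,0),4),"lo",np.round(np.percentile(P,3,0),4),"hi",np.round(np.percentile(P,97,0),4),"rect",rect(P))
    show("redgrip",red&(z>.145)); show("strip",red&(z>.07)&(z<.1)); show("bluegrip",blue&(z>.145))
    box=np.zeros_like(red)
    if n=="top": box[195:275,140:275]=1
    else: box[105:195,225:310]=1
    show("blocktop",box&(z>.079)&(z<.091)); show("knob",box&(z>.1)); show("base",box&(z>.006)&(z<.1))
    box[:]=0
    if n=="top": box[180:260,330:470]=1
    else: box[200:345,285:355]=1
    show("foot",box&(z>.007)&(z<.018))
    X=W[...,0]
    show("rail",box&(z>.135)&(z<.152)&~red&~blue)
c=pickle.load(open("pics/top0.pkl","rb"))["image"]
a=cv2.resize(c[190:280,145:275],None,fx=4.5,fy=4.5,interpolation=cv2.INTER_CUBIC)
cv2.imwrite("pics/crop1.png",np.clip(a[:,:,::-1].astype(int)*2,0,255))
a=cv2.resize(c[180:260,330:470],None,fx=5,fy=5,interpolation=cv2.INTER_CUBIC)
cv2.imwrite("pics/crop2.png",np.clip(a[:,:,::-1].astype(int)*2,0,255))
E
```

```text
top table z 0.0005866771177610586
redgrip 104 med [ 0.5214 -0.1611  0.2024] lo [ 0.5134 -0.1776  0.1999] hi [ 0.5281 -0.1426  0.205 ] rect [ 521.1 -159.9   39.2   11.1   74.6]
strip 488 med [0.4703 0.1891 0.0855] lo [0.4559 0.1492 0.0829] hi [0.4855 0.2309 0.0882] rect [470.6 190.   29.9  88.6   4.8]
bluegrip 111 med [ 0.4908 -0.2744  0.202 ] lo [ 0.4826 -0.2925  0.1998] hi [ 0.4987 -0.2579  0.2051] rect [ 490.4 -275.6   38.8   11.4   74.6]
blocktop 1274 med [0.4937 0.1915 0.0854] lo [0.4573 0.1491 0.0817] hi [0.5325 0.2353 0.0883] rect [492.  228.2  79.9 164.3   4.5]
knob 110 med [0.4617 0.3059 0.12  ] lo [0.4508 0.2971 0.1118] hi [0.4727 0.3176 0.125 ] rect [461.6 307.6  22.   22.4  88.5]
base 4701 med [0.4909 0.2199 0.0147] lo [0.4287 0.1246 0.0096] hi [0.553  0.3432 0.0873] rect [475.1 257.  178.4 279.2   5. ]
foot 2926 med [ 0.5144 -0.2185  0.0121] lo [ 0.4465 -0.3389  0.0089] hi [ 0.5909 -0.0952  0.0153] rect [ 518.7 -222.7  270.3  110.2   73.8]
rail 759 med [ 0.5324 -0.2288  0.1447] lo [ 0.4743 -0.3387  0.1403] hi [ 0.5716 -0.1155  0.1483] rect [ 509.2 -219.3  251.3   73.    7
[... 525 characters left out ...]
4 0.2345 0.0878] rect [492.9 225.   80.2 166.1   4.4]
knob 65 med [0.4616 0.3007 0.1164] lo [0.4504 0.2949 0.1041] hi [0.4725 0.3112 0.125 ] rect [462.2 302.3  22.   18.2  23.4]
base 2535 med [0.4841 0.1751 0.0359] lo [0.4303 0.1194 0.0088] hi [0.5542 0.3309 0.0868] rect [491.3 240.5 129.8 254.6   4.8]
foot 3390 med [ 0.5063 -0.2681  0.0115] lo [ 0.4452 -0.3541  0.0084] hi [ 0.589  -0.111   0.0147] rect [ 519.7 -224.5  271.2  110.    73.8]
rail 771 med [ 0.5266 -0.2516  0.1441] lo [ 0.4714 -0.3474  0.1389] hi [ 0.5697 -0.1237  0.1487] rect [ 508.9 -224.   248.8   72.8   73.7][ WARN:0@0.116] global loadsave.cpp:1063 imwrite_ Unsupported depth image for selected encoder is fallbacked to CV_8U.
```

View pics/crop1.png

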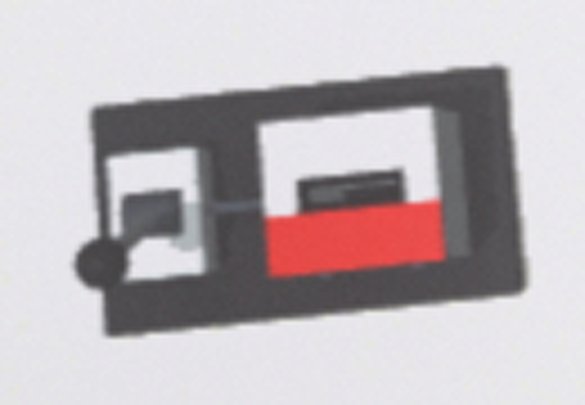

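View pics/crop2.png

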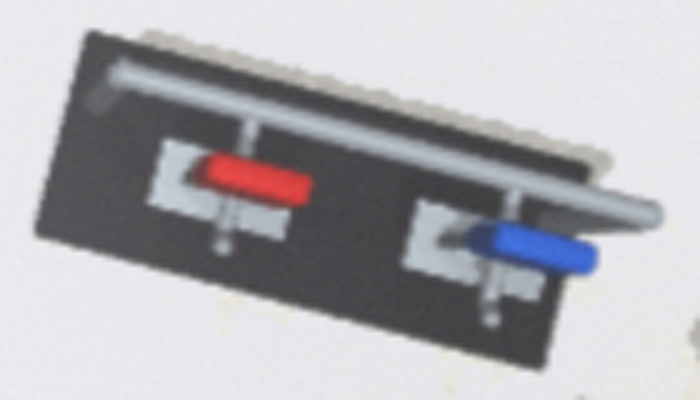

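The crops confirm both layouts. The slot's mouth is dark at crop1 (350,188), and the knob leans to -x at (102,263). In crop2 the red grip is at (258,180), with its hook tip at (222,246). The estimates agree across cameras:

| Item | Position (m) | Yaw |
|---|---|---|
| Slot | (0.4953, 0.1917) | 4.7° |
| Red gauge | (0.521, -0.162) | -16° |

I'll go above the holder first and look with the wrist camera.

```bash
cat >> h.py <<'E'
from scipy.spatial.transform import Rotation as Ro
def goto(p,yaw_y):
    "shift (mm, tool axes) and turn from the measured pose to TCP p, tool y at yaw_y deg"
    from bench import status
    s=status.read_state(); R=Ro.from_quat(s["eef_rot"])
    a=np.radians(yaw_y); y=np.array([np.cos(a),np.sin(a),0]); z=np.array([0,0,-1.]); x=np.cross(y,z)
    T=Ro.from_matrix(np.c_[x,y,z])
    print("t",round(s["time"],2),"turn",np.round((R.inv()*T).as_rotvec(),3),"shift",np.round(R.inv().apply(np.array(p)-s["ee_pos"])*1000,1))
E
python3 - <<'E'
from h import *
goto([.475,.192,.32],4.7)
from bench import camera
c=camera("wrist"); print(np.round(c["mount"],3))
E
```

```text
t 0.1 turn [-1.000e-03  1.000e-03  1.172e+00] shift [-391.6 -294.4  -97.8]
[[-0.001 -0.963 -0.269  0.072]
 [ 1.    -0.001  0.     0.001]
 [-0.001 -0.269  0.963 -0.163]
 [ 0.     0.     0.     1.   ]]
```

>>> {"api": "jog_arm", "payload": {
  "plan": [
    [0, 0, 0.1, -20, -15, -40, 1],
    [0, 0, 0.25, -50, -40, -80, 1],
    [0, 0, 1.17, -392, -294, -98, 1],
    [0, 0, 1.17, -392, -294, -98, 1],
    [0, 0, 1.17, -392, -294, -98, 1],
    [0, 0, 1.17, -392, -294, -98, 1],
    [0, 0, 1.17, -392, -294, -98, 1],
    [0, 0, 1.17, -392, -294, -98, 1],
    [0, 0, 1.17, -392, -294, -98, 1],
    [0, 0, 1.17, -392, -294, -98, 1],
    [0, 0, 1.17, -392, -294, -98, 1],
    [0, 0, 1.17, -392, -294, -98, 1]
  ]
}}

```text
time: 1.35
ee_pos: [0.4779, 0.1876, 0.3208]
eef_rot: [0.68, 0.734, 0.0, 0.001]
ft_force: [-0.5, 0.1, -0.4]
width: 0.0869
grip_force: 0.0
```

```bash
cat >> h.py <<'E'
def wrist(name):
    from bench import status,camera
    s=status.read_state(); c=camera("wrist"); T=np.eye(4); T[:3,:3]=Ro.from_quat(s["eef_rot"]).as_matrix(); T[:3,3]=s["ee_pos"]
    c["world_from_camera"]=T@c["mount"]; pickle.dump(c,open(f"pics/{name}.pkl","wb")); cv2.imwrite(f"pics/{name}.png",np.clip(c["image"][:,:,::-1]*1.8,0,255).astype(np.uint8)); return c
E
python3 - <<'E'
from h import *
c=wrist("w1"); W=cloud(c); I=c["image"].astype(int); R,G,B=I[...,0],I[...,1],I[...,2]; z=W[...,2]
red=(R>70)&(G<R*.45)&(B<R*.45)
for l,m in(("strip",red&(z>.07)&(z<.1)),("top",(z>.081)&(z<.089)&(np.abs(W[...,1]-.19)<.06)&(np.abs(W[...,0]-.495)<.06)),("knob",(z>.1)&(z<.14)&(np.abs(W[...,1]-.31)<.04)),("base",(z>.008)&(z<.1))):
    P=W[m]; print(l,len(P)); 
    if len(P)>5: print(np.round(np.median(P,0),4),rect(P),np.nanmax(P[:,2]))
goto([.521,-.162,.32],-16.2)
E
```

```text
strip 2025
[0.4714 0.1926 0.0855] [471.5 190.3  30.9  88.2   4.7] 0.08803345921976669
top 5000
[0.4959 0.1938 0.0855] [496.1 191.3  80.1  90.3   4.7] 0.08830209376415565
knob 1229
[0.7548 0.2903 0.1119] [616.2 295.   24.9 334.   84.9] 0.12509014208970926
base 23788
[0.4951 0.2418 0.0139] [410.8 159.2 446.6 702.3  77.5] 0.09993952977900755
t 1.4 turn [0.    0.    0.362] shift [-354.9   16.3    0.6]
```

View pics/w1.png

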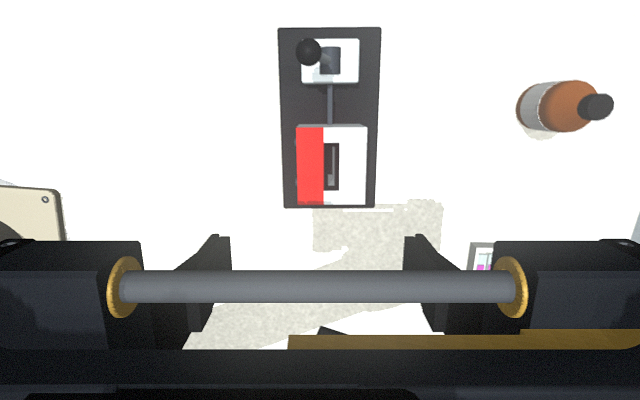

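The wrist view shows the holder, with the slot at (331,165), the knob at (308,51) and the lever to -x. Its block top centre is (0.496, 0.191) at yaw 4.7°, which agrees with the other cameras. On to the red gauge.

>>> {"api": "jog_arm", "payload": {
  "plan": [
    [0, 0, 0.365, -355, 16, 0, 1],
    [0, 0, 0.365, -355, 16, 0, 1],
    [0, 0, 0.365, -355, 16, 0, 1],
    [0, 0, 0.365, -355, 16, 0, 1],
    [0, 0, 0.365, -355, 16, 0, 1],
    [0, 0, 0.365, -355, 16, 0, 1],
    [0, 0, 0.365, -355, 16, 0, 1],
    [0, 0, 0.365, -355, 16, 0, 1],
    [0, 0, 0.365, -355, 16, 0, 1],
    [0, 0, 0.365, -355, 16, 0, 1]
  ]
}}

```text
time: 2.4
ee_pos: [0.5217, -0.1577, 0.3201]
eef_rot: [0.798, 0.602, 0.0, -0.001]
ft_force: [0.3, 0.6, 0.0]
width: 0.0871
grip_force: 0.0
```

Run:
```python
from h import *
c=wrist("w2"); W=cloud(c); I=c["image"].astype(int); R,G,B=I[...,0],I[...,1],I[...,2]; z=W[...,2]
red=(R>60)&(G<R*.45)&(B<R*.45); blue=(B>60)&(R<B*.5)&(G<B*.7)
for l,m in(("red",red&(z>.195)&(z<.21)),("redall",red&(z>.15)&(z<.21)),("blue",blue&(z>.195)&(z<.21)),("rail",(z>.136)&(z<.15)&~red&~blue)):
    P=W[m]; print(l,len(P)); 
    if len(P)>5: print(np.round(np.median(P,0),4),rect(P),np.nanmin(P[:,2]),np.nanmax(P[:,2]))
goto([.521,-.162,.164],-16.2)
```

```text
red 741
[ 0.5233 -0.1602  0.2025] [ 522.7 -160.8   42.5   12.8   74.3] 0.197866957497011 0.2047656273797347
redall 747
[ 0.5233 -0.1599  0.2025] [ 522.9 -160.8   42.7   12.8   73.8] 0.1685637885956935 0.2047656273797347
blue 417
[ 0.4937 -0.2709  0.2025] [ 493.9 -272.1   32.8   12.2   73.9] 0.1978870066534107 0.20492902187833095
rail 2538
[ 0.5458 -0.1808  0.1452] [ 486.  -247.1  278.9  190.7   23.3] 0.1361006259019497 0.14987750488393842
t 2.45 turn [-0.001 -0.001  0.005] shift [ -4.7   0.7 156.2]
```

View pics/w2.png

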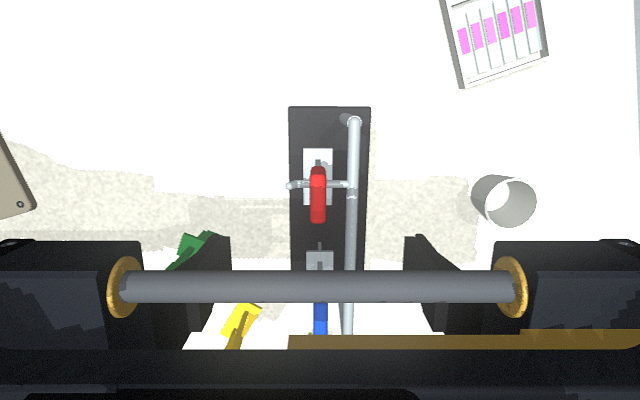

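The wrist view shows the red grip centred between the fingers at (317,193), its hook tip to the left at (290,185) and the rail to the right. The grip centre is (0.5226, -0.161), its top at 0.2025 as expected. Now to descend and grasp.

>>> {"api": "jog_arm", "payload": {
  "plan": [
    [0, 0, 0.005, -3, 2, 50, 1],
    [0, 0, 0.005, -3, 2, 100, 1],
    [0, 0, 0.005, -3, 2, 140, 1],
    [0, 0, 0.005, -3, 2, 154, 1],
    [0, 0, 0.005, -3, 2, 154, 1],
    [0, 0, 0.005, -3, 2, 154, 0],
    [0, 0, 0.005, -3, 2, 154, -1],
    [0, 0, 0.005, -3, 2, 154, -1],
    [0, 0, 0.005, -3, 2, 154, -1],
    [0, 0, 0.005, -3, 2, 154, -1],
    [0, 0, 0.005, -3, 2, 154, -1],
    [0, 0, 0.005, -3, 2, 154, -1]
  ],
  "squeeze": 25
}}

```text
time: 3.65
ee_pos: [0.5224, -0.1634, 0.1665]
eef_rot: [0.801, 0.599, 0.0, -0.0]
ft_force: [0.2, -0.3, -0.2]
width: 0.0388
grip_force: 0.0
```

>>> {"api": "jog_arm", "payload": {
  "plan": [
    [0, 0, 0, 0, 0, 0, -1],
    [0, 0, 0, 0, 0, 0, -1],
    [0, 0, 0, 0, 0, 0, -1],
    [0, 0, 0, 0, 0, 0, -1],
    [0, 0, 0, 0, 0, 0, -1],
    [0, 0, 0, 0, 0, 0, -1],
    [0, 0, 0, 0, 0, 0, -1]
  ]
}}

```text
time: 4.35
ee_pos: [0.5224, -0.1634, 0.1665]
eef_rot: [0.801, 0.599, 0.0, -0.0]
ft_force: [-0.4, -0.2, -0.4]
width: 0.0136
grip_force: 25.0
```

>>> {"api": "jog_arm", "payload": {
  "plan": [
    [0, 0, 0, 0, 0, -6, -1],
    [0, 0, 0, 0, 0, -12, -1],
    [0, 0, 0, 0, 0, -18, -1],
    [0, 0, 0, 0, 0, -18, -1],
    [0, 0, 0, 0, -12, -18, -1],
    [0, 0, 0, 0, -30, -18, -1],
    [0, 0, 0, 0, -50, -18, -1],
    [0, 0, 0, 0, -70, -18, -1],
    [0, 0, 0, 0, -75, -18, -1],
    [0, 0, 0, 0, -75, -18, -1]
  ]
}}

```text
time: 5.35
ee_pos: [0.4504, -0.142, 0.1847]
eef_rot: [0.801, 0.599, 0.001, -0.0]
ft_force: [0.8, -0.8, -1.8]
width: 0.0142
grip_force: 25.0
```

Run:
```python
from h import *
goto([.496,.189,.27],4.7)
```

```text
t 5.35 turn [ 0.001 -0.001 -0.368] shift [330.5 -49.5 -84.8]
```

>>> {"api": "jog_arm", "payload": {
  "plan": [
    [0, 0, 0, 0, 0, -40, -1],
    [0, 0, -0.05, 10, 0, -85, -1],
    [0, 0, -0.37, 330, -49, -85, -1],
    [0, 0, -0.37, 330, -49, -85, -1],
    [0, 0, -0.37, 330, -49, -85, -1],
    [0, 0, -0.37, 330, -49, -85, -1],
    [0, 0, -0.37, 330, -49, -85, -1],
    [0, 0, -0.37, 330, -49, -85, -1],
    [0, 0, -0.37, 330, -49, -85, -1],
    [0, 0, -0.37, 330, -49, -85, -1],
    [0, 0, -0.37, 330, -49, -85, -1],
    [0, 0, -0.37, 330, -49, -85, -1]
  ]
}}

```text
time: 6.55
ee_pos: [0.4972, 0.187, 0.2694]
eef_rot: [0.677, 0.736, -0.0, 0.0]
ft_force: [-0.1, 0.0, -2.7]
width: 0.0137
grip_force: 25.0
```

Run:
```python
from h import *
from bench import camera,status
print(status.read_state()["ee_pos"])
w=wrist("w3"); ims=[(w,"w")]
for n in("top","side"): ims.append((camera(n),n))
for c,n in ims:
    W=cloud(c); I=c["image"].astype(int); R,G,B=I[...,0],I[...,1],I[...,2]; z=W[...,2]
    near=(np.abs(W[...,0]-.496)<.05)&(np.abs(W[...,1]-.19)<.05)
    red=(R>60)&(G<R*.45)&(B<R*.45)&near
    for l,m in(("red",red&(z>.2)),("sh",near&(z>.19)&(z<.24)&~red)):
        P=W[m]; print(n,l,len(P),end=" ")
        if len(P)>5: print(np.round(np.median(P,0),4),rect(P),np.round(np.percentile(z[m],[1,99]),4))
        else: print()
a=w["image"][40:320,170:470]
b=c["image"][60:180,200:340]
cv2.imwrite("pics/m3.png",np.clip(np.hstack([cv2.resize(a,(375,350)),cv2.resize(b,(408,350))])[:,:,::-1]*1.8,0,255).astype(np.uint8))
```

```text
[0.49716504 0.18699404 0.26943085]
w red 2267 [0.498  0.2004 0.3051] [497.2 193.9  20.4  52.7  17.5] [0.2696 0.3071]
w sh 2356 [0.4968 0.2057 0.2117] [497.8 197.1  32.   45.5   4.6] [0.2087 0.2349]
top red 24 [0.4956 0.1809 0.3066] [484.7 164.4  52.3  12.   52.3] [0.3028 0.3488]
top sh 255 [0.4979 0.169  0.2122] [498.5 175.8  32.1  40.5   4.8] [0.2075 0.2334]
side red 48 [0.4968 0.1722 0.3043] [496.5 182.3  10.   40.6   6.7] [0.268  0.3079]
side sh 220 [0.4963 0.1734 0.212 ] [498.1 185.2  32.   66.2   4.8] [0.197  0.2388]
```

View pics/m3.png

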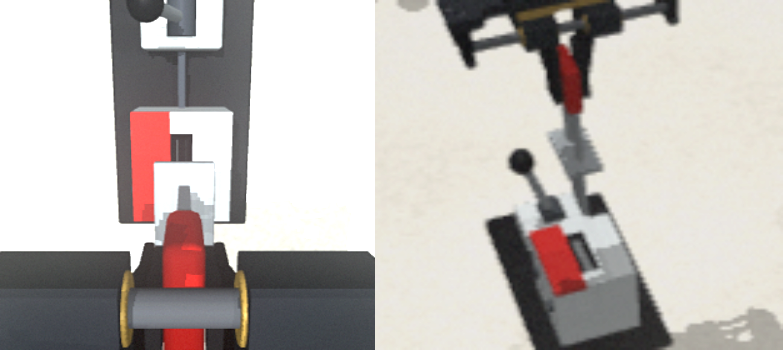

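The left panel shows the shoulder plate ahead of the grip and the slot beyond it; the right shows the gauge held upright above and behind the slot. I'll fit the shoulder plate for its centre and tilt.

```bash
cat > sh.py <<'E'
from h import *
from bench import camera,status
s=status.read_state(); p=np.array(s["ee_pos"]); R=Ro.from_quat(s["eef_rot"]); zs=p[2]-.0577
A=[]
for n in("w","top","side"):
    c=wrist("w4") if n=="w" else camera(n)
    W=cloud(c); m=(np.abs(W[...,2]-zs)<.006)&(np.hypot(W[...,0]-p[0],W[...,1]-p[1])<.05)
    L=R.inv().apply(W[m]-p)*1000; A.append(L)
    print(n,len(L),"x",np.round(np.percentile(L[:,0],[1,99]),1),"y",np.round(np.percentile(L[:,1],[1,99]),1),"rect",rect(L/1000))
    k=np.linalg.lstsq(np.c_[L[:,:2],np.ones(len(L))],L[:,2],rcond=None)[0]; print("  slopes",np.round(k,3))
L=np.vstack(A); print("all",rect(L/1000), p)
E
python3 sh.py
```

```text
w 2266 x [-11.1  32.6] y [-14.3  17.2] rect [10.2  1.4 45.1 32.   0.3]
  slopes [ 1.5000e-02 -3.0000e-03  5.7503e+01]
top 244 x [-31.    7.4] y [-15.3  16. ] rect [-11.3   0.4  31.9  39.7  89.6]
  slopes [-1.0000e-02  7.0000e-03  5.7207e+01]
side 179 x [-34.3  30. ] y [-14.9  16.5] rect [-1.5  0.6 69.7 32.3  0.6]
  slopes [-6.0000e-03 -3.7000e-02  5.8205e+01]
all [-1.5  0.9 69.7 32.8  0.3] [0.49687746 0.18719024 0.26974261]
```

>>> {"api": "jog_arm", "payload": {
  "plan": [
    [0, 0, 0, 3, -2, 0, -1],
    [0, 0, 0, 3, -2, 20, -1],
    [0, 0, 0, 3, -2, 40, -1],
    [0, 0, 0, 3, -2, 54, -1],
    [0, 0, 0, 3, -2, 54, -1],
    [0, 0, 0, 3, -2, 54, -1],
    [0, 0, 0, 3, -2, 54, -1]
  ]
}}

```text
time: 7.55
ee_pos: [0.4948, 0.1912, 0.2166]
eef_rot: [0.677, 0.736, 0.001, 0.0]
ft_force: [-0.1, 0.1, -2.8]
width: 0.014
grip_force: 25.0
```

```bash
python3 sh.py
python3 - <<'E'
from h import *
c=pickle.load(open("pics/w4.pkl","rb")); W=cloud(c); z=W[...,2]; I=c["image"].astype(int); R,G,B=I[...,0],I[...,1],I[...,2]
m=(z>.081)&(z<.089)&(np.abs(W[...,1]-.19)<.06)&(np.abs(W[...,0]-.495)<.06)
print("top",rect(W[m])); m&=(R>60)&(G<R*.45); print("strip",rect(W[m]))
E
```

```text
w 2273 x [-11.2  32.5] y [-14.4  17.2] rect [ 9.9  1.4 45.8 32.1  0.4]
  slopes [ 1.5000e-02 -3.0000e-03  5.7532e+01]
top 205 x [-31.1   5.8] y [-15.3  16.1] rect [-12.1   0.5  31.9  38.2  89.7]
  slopes [ 4.0000e-03 -4.0000e-03  5.7505e+01]
side 167 x [-34.2  30.5] y [-14.8  16.4] rect [-1.2  0.9 66.7 32.   1.1]
  slopes [ 3.0000e-03 -2.0000e-02  5.8379e+01]
all [-0.9  0.9 67.5 32.9  0.4] [0.49482552 0.19124261 0.21660325]
top [496.  191.6  80.2  89.9   4.6]
strip [471.9 189.6  31.3  89.9   4.7]
```

The gauge centre (0.4958, 0.1918) is over the slot (0.4960, 0.1915), so I'll lower it in.

>>> {"api": "jog_arm", "payload": {
  "plan": [
    [0, 0, 0, 0, 0, 6, -1],
    [0, 0, 0, 0, 0, 12, -1],
    [0, 0, 0, 0, 0, 18, -1],
    [0, 0, 0, 0, 0, 24, -1],
    [0, 0, 0, 0, 0, 30, -1],
    [0, 0, 0, 0, 0, 36, -1],
    [0, 0, 0, 0, 0, 42, -1],
    [0, 0, 0, 0, 0, 48, -1],
    [0, 0, 0, 0, 0, 54, -1],
    [0, 0, 0, 0, 0, 60, -1],
    [0, 0, 0, 0, 0, 60, -1]
  ]
}}

```text
time: 8.8
ee_pos: [0.4938, 0.1908, 0.1546]
eef_rot: [0.677, 0.736, -0.001, -0.0]
ft_force: [-0.1, -0.2, -3.1]
width: 0.0141
grip_force: 25.0
```

>>> {"api": "jog_arm", "payload": {
  "plan": [
    [0, 0, 0, 0, 0, 2, -1],
    [0, 0, 0, 0, 0, 4, -1],
    [0, 0, 0, 0, 0, 5, -1],
    [0, 0, 0, 0, 0, 6, -1],
    [0, 0, 0, 0, 0, 6, -1]
  ]
}}

```text
time: 9.3
ee_pos: [0.4943, 0.191, 0.1495]
eef_rot: [0.677, 0.736, -0.0, -0.0]
ft_force: [-0.3, 0.8, -2.5]
width: 0.014
grip_force: 25.0
```

>>> {"api": "jog_arm", "payload": {
  "plan": [
    [0, 0, 0, 0, 0, 1, -1],
    [0, 0, 0, 0, 0, 2, -1],
    [0, 0, 0, 0, 0, 2, -1],
    [0, 0, 0, 0, 0, 2, -1]
  ]
}}

```text
time: 9.7
ee_pos: [0.4949, 0.1907, 0.149]
eef_rot: [0.677, 0.736, 0.001, 0.0]
ft_force: [-3.8, -3.8, 11.0]
width: 0.0138
grip_force: 25.0
```

Contact at 11 N with the origin at about z 0.085, so the gauge is home. Release.

>>> {"api": "jog_arm", "payload": {
  "plan": [
    [0, 0, 0, 0, 0, -1, -0.4],
    [0, 0, 0, 0, 0, -1, 0],
    [0, 0, 0, 0, 0, -1, 0.2],
    [0, 0, 0, 0, 0, -1, 0.2],
    [0, 0, 0, 0, 0, -1, 0.2],
    [0, 0, 0, 0, 0, -1, 0.2],
    [0, 0, 0, 0, 0, -1, 0.2],
    [0, 0, 0, 0, 0, -1, 0.2],
    [0, 0, 0, 0, 0, -1, 0.2],
    [0, 0, 0, 0, 0, -1, 0.2]
  ]
}}

```text
time: 10.7
ee_pos: [0.4943, 0.191, 0.1485]
eef_rot: [0.677, 0.736, 0.0, -0.0]
ft_force: [0.2, 0.8, -0.0]
width: 0.0521
grip_force: 0.0
```

Run:
```python
from h import *
c=wrist("w5"); W=cloud(c); z=W[...,2]
m=(z>.087)&(z<.097)&(np.hypot(W[...,0]-.496,W[...,1]-.191)<.05)
print("shoulder",np.median(z[m]),rect(W[m]),np.percentile(z[m],[2,98]))
goto([.496,.191,.26],4.7)
```

```text
shoulder 0.09139232339855455 [495.  195.4  78.9  80.4   1. ] [0.08721532 0.09283793]
t 10.75 turn [ 0.    -0.     0.002] shift [-1.000e-01  1.700e+00 -1.115e+02]
```

The shoulder top is at z 0.0914, so the gauge is fully home. Retract straight up and move to the lever's -x side.

>>> {"api": "jog_arm", "payload": {
  "plan": [
    [0, 0, 0, 0, 0, -30, 0.2],
    [0, 0, 0, 0, 0, -70, 0.2],
    [0, 0, 0, 0, 0, -112, 0],
    [0, 0, 0, 40, -30, -112, -1],
    [0, 0, 0, 80, -60, -112, -1],
    [0, 0, 0, 118, -73, -112, -1],
    [0, 0, 0, 118, -73, -112, -1],
    [0, 0, 0, 118, -73, -112, -1],
    [0, 0, 0, 118, -73, -112, -1],
    [0, 0, 0, 118, -73, -112, -1]
  ]
}}

```text
time: 11.75
ee_pos: [0.4125, 0.3013, 0.2606]
eef_rot: [0.678, 0.735, 0.0, 0.0]
ft_force: [-0.0, 0.9, 0.7]
width: 0.0016
grip_force: 0.0
```

Run:
```python
from h import *
from bench import camera
H=np.array([[.9966,.082],[-.082,.9966]])
for n in("w","top","side"):
    c=wrist("w6") if n=="w" else camera(n); W=cloud(c); z=W[...,2]; I=c["image"].astype(int).max(-1)
    m=(z>.1)&(z<.135)&(np.hypot(W[...,0]-.463,W[...,1]-.308)<.035)
    P=W[m]; print(n,len(P),end=" ")
    if len(P)>15:
        A=np.c_[2*P,np.ones(len(P))]; q=np.linalg.lstsq(A,(P**2).sum(1),rcond=None)[0]
        print("sphere",np.round(q[:3],4),"r",np.sqrt(q[3]+q[:3]@q[:3]).round(4),"holder xy",np.round(H@(q[:2]-[.496,.1915]),4),"med",np.median(P,0).round(4))
    m=(z>.17)&(z<.2)&(np.hypot(W[...,0]-.496,W[...,1]-.19)<.035)
    if m.sum()>5: print("grip",rect(W[m]),np.median(z[m]))
goto([.4115,.305,.095],4.7)
```

```text
w 628 sphere [0.462  0.309  0.1113] r 0.0126 holder xy [-0.0242  0.1199] med [0.4604 0.311  0.12  ]
top 110 sphere [0.4614 0.309  0.1126] r 0.0117 holder xy [-0.0249  0.1199] med [0.4617 0.3054 0.1193]
grip [494.8 191.6  13.8  43.8   5.4] 0.1848243839494813
side 65 sphere [0.4616 0.3053 0.1122] r 0.0112 holder xy [-0.025   0.1162] med [0.4615 0.3013 0.1162]
grip [495.7 188.   14.7  43.7   4.5] 0.1828990824079224
t 11.9 turn [ 0.    -0.     0.001] shift [  3.2  -0.4 165.6]
```

The knob centre is at holder (-24, 120) mm, height 111 mm, matching the lever geometry. I'll descend beside it and push.

>>> {"api": "jog_arm", "payload": {
  "plan": [
    [0, 0, 0, 3, 0, 45, -1],
    [0, 0, 0, 3, 0, 90, -1],
    [0, 0, 0, 3, 0, 135, -1],
    [0, 0, 0, 3, 0, 163, -1],
    [0, 0, 0, 3, 0, 163, -1],
    [0, 0, 0, 3, 10, 163, -1],
    [0, 0, 0, 3, 18, 163, -1],
    [0, 0, 0, 3, 26, 163, -1],
    [0, 0, 0, 3, 34, 163, -1],
    [0, 0, 0, 3, 42, 163, -1],
    [0, 0, 0, 3, 50, 163, -1]
  ]
}}

```text
time: 13.0
ee_pos: [0.462, 0.3098, 0.0978]
eef_rot: [0.677, 0.736, 0.0, -0.0]
ft_force: [0.2, -1.0, 0.5]
width: 0.0002
grip_force: 0.5
```

>>> {"api": "jog_arm", "payload": {
  "plan": [
    [0, 0, 0, 0, 8, 0, -1],
    [0, 0, 0, 0, 16, 0, -1],
    [0, 0, 0, 0, 24, 0, -1],
    [0, 0, 0, 0, 30, 0, -1],
    [0, 0, 0, 0, 34, 0, -1],
    [0, 0, 0, 0, 36, 0, -1],
    [0, 0, 0, 0, 36, 0, -1]
  ]
}}

```text
time: 13.7
ee_pos: [0.4974, 0.3127, 0.0975]
eef_rot: [0.677, 0.736, 0.0, 0.0]
ft_force: [0.3, -0.1, -0.2]
width: 0.0005
grip_force: 0.0
```

```bash
cat > k.py <<'E'
from h import *
from bench import camera
H=np.array([[.9966,.082],[-.082,.9966]])
for n in("w","top","side"):
    c=wrist("w7") if n=="w" else camera(n); W=cloud(c); z=W[...,2]; I=c["image"].astype(int).max(-1)
    h=(W[...,:2]-[.496,.1915])@H.T
    m=(z>.085)&(z<.13)&(np.abs(h[...,1]-.12)<.02)&(np.abs(h[...,0]-.035)<.025)
    P=np.c_[h[m],z[m]]; print(n,len(P), P.min(0).round(3) if len(P) else "",P.max(0).round(3) if len(P) else "")
    if len(P)>15:
        A=np.c_[2*P,np.ones(len(P))]; q=np.linalg.lstsq(A,(P**2).sum(1),rcond=None)[0]
        print("sphere holder",np.round(q[:3],4),"r",np.sqrt(q[3]+q[:3]@q[:3]).round(4), "clamp",np.arctan2(q[0],q[2]-.034)+.5)
    m=(z>.17)&(z<.2)&(np.hypot(W[...,0]-.496,W[...,1]-.19)<.035)
    if m.sum()>5: print("grip",rect(W[m]),np.median(z[m]))
E
python3 k.py
```

```text
w 814 [0.01  0.122 0.085] [0.04  0.133 0.13 ]
sphere holder [0.0255 0.1082 0.1121] r 0.0266 clamp 0.815787342526675
top 29 [0.011 0.106 0.087] [0.038 0.117 0.125]
sphere holder [0.0288 0.142  0.1111] r 0.0349 clamp 0.8577329412792725
grip [494.8 191.7  13.8  43.2   5.6] 0.1843894946979781
side 81 [0.011 0.104 0.098] [0.047 0.121 0.13 ]
sphere holder [0.0264 0.1125 0.1132] r 0.0137 clamp 0.8217002717567392
grip [496.  186.5  14.7  44.3   3.2] 0.1829230268657006
```

The lever is at about 0.82 rad, so push on to the stop.

>>> {"api": "jog_arm", "payload": {
  "plan": [
    [0, 0, 0, 0, 4, 0, -1],
    [0, 0, 0, 0, 8, 0, -1],
    [0, 0, 0, 0, 11, 0, -1],
    [0, 0, 0, 0, 13, 0, -1],
    [0, 0, 0, 0, 13, 0, -1]
  ]
}}

```text
time: 14.35
ee_pos: [0.5024, 0.3136, 0.097]
eef_rot: [0.676, 0.737, -0.007, -0.005]
ft_force: [-37.9, -9.8, 26.3]
width: 0.0003
grip_force: 19.3
```

Firm resistance. Back off at once and check the lever.

>>> {"api": "jog_arm", "payload": {
  "plan": [
    [0, 0, 0, 0, -12, 0, -1],
    [0, 0, 0, 0, -25, 0, -1],
    [0, 0, 0, 0, -45, 0, -1],
    [0, 0, 0, 0, -45, -40, -1],
    [0, 0, 0, 0, -45, -110, -1],
    [0, 0, 0, 0, -45, -140, -1],
    [0, 0, 0, 0, -45, -140, -1]
  ]
}}

```text
time: 15.05
ee_pos: [0.4681, 0.3116, 0.2452]
eef_rot: [0.677, 0.736, 0.006, 0.001]
ft_force: [0.6, 0.7, -0.1]
width: 0.0003
grip_force: 0.0
```

```bash
python3 k.py
```

```text
w 720 [0.022 0.108 0.085] [0.05  0.133 0.119]
sphere holder [0.0383 0.1189 0.1002] r 0.0166 clamp 1.0246269572579898
top 120 [0.021 0.107 0.085] [0.048 0.132 0.119]
sphere holder [0.0369 0.1212 0.101 ] r 0.0161 clamp 1.003337666259918
grip [494.8 192.   13.9  44.2   5.3] 0.18474326484174114
side 61 [0.026 0.103 0.094] [0.049 0.124 0.119]
sphere holder [0.0374 0.1151 0.107 ] r 0.0108 clamp 0.9735278838898189
grip [495.9 187.4  14.5  43.2   5.2] 0.1830051452583391
```

View pics/w7.png

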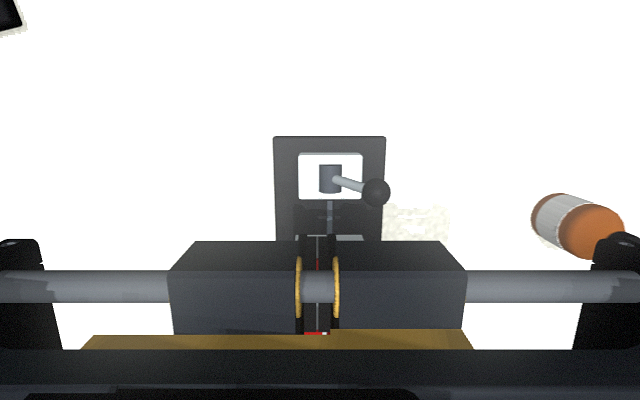

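The knob is now at (375,191), leaning to +x at about 1.0 rad. The gauge has not moved and the arm is clear, so I'll hand in.

```bash
python3 -c "
from bench import order; print(order.close_job())"
```

```text
the job is handed in; nothing more can be done
None
```

The job is handed in: the red gauge is fully home in the slot, the clamp lever is over at its stop (about 1.0 rad) and the arm is clear. I never touched the blue gauge, tray, bottle or pot, but did not re-measure them; hitting the stop put a brief 38 N force on the fingers.

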